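# Open the touch-latch glass cupboard

### The job

Open the small frosted-glass cupboard on the worktop, which has no handle: press the free side of the door's metal frame until the catch lets go, draw back so that the spring pushes the door ajar, then put a fingertip behind the door's free edge and swing it wide open, square to the cupboard or beyond. Do it gently with fingertips on the metal frame only: keep off the glass, do not grip the door, do not fling it, and leave everything else standing where it is.

Things in the scene. Friction and masses are not known exactly. Their poses are not given: they have to be found in the camera images.
- cupboard: Handleless dark-wood touch-latch cupboard fixed on the worktop, 220 mm deep (own x), 270 wide (y), 300 high; origin: centre of its underside. Its door side faces its own -x (roughly world +y). Carcass front: plane x = -110 mm; the shut door hangs 8 mm in front of it, from x = -118 to -138. The space within 65 mm behind the carcass front is empty but for catch and pin; crockery behind.
- cupboard_door (a joint): Door angle, rad: 0 shut, negative pressed in (stop -0.028, 7 mm at the free edge), grows opening (stop 1.75). Pressing the free stile takes 4 N; the catch lets go at -0.017 (4 to 5 mm) for good. Drawing back, a sprung pin pushes it to about 0.30 (80 mm gap at the free edge) in 0.5 s. Beyond, damped hinges: 1 to 3 N at the free edge, more if moved faster; it stays where left.
- door_hinge (a point): Point on the door's upright hinge axis (in the plane of the door's inner face) at 300 mm height, fixed to the cupboard, axes as the cupboard's. Door: 266 mm from axis to free edge, 20 thick, from 14 to 298 mm above the worktop; aluminium frame 42 mm wide round a frosted pane. Shut, it runs from the hinge along the cupboard's -y; at 1.57 rad along its -x.
- press_spot (a point): Where to press: outer face of the door's free (unhinged) stile, mid-width, 245 mm from the hinge axis, 40 mm below the door's top edge (258 mm above the worktop). Moves with the door; its -x points out of the outer face, its -y from hinge to free edge.
- strike (a point): End of the steel catch strike, 32 mm behind the inner face of the free stile, 235 mm from the hinge axis; the strike is 10 mm wide and lies 140 to 158 mm above the worktop. Moves with the door; keep fingers above it.
- pin (a point): Where the white ejector pin (12 mm thick, 268 mm above the worktop, 150 mm from the hinge axis) meets the shut door; fixed to the cupboard. With the door ajar the pin stands out 42 mm from here, along the cupboard's -x; keep fingers nearer to the free edge than this.
- pane (a point): Centre of the frosted glass pane of the door, 182 mm wide, 200 high, set back 7 mm from both faces of the frame.
- kettle: Bystander, to be left alone: stainless hob kettle with a black arched handle, 188 mm across, 238 mm high, standing on the black hob. Origin at the centre of its underside.
- mug: Bystander, to be left alone: blue ceramic mug, 82 mm across, 92 mm high, handle on its +y side. Origin at the centre of its underside.
- tea_tin: Bystander, to be left alone: brass-coloured tin with a green band and a white cap, 68 mm across, 115 mm high. Origin at the centre of its underside.
- pepper_mill: Bystander, to be left alone: turned wooden pepper mill, 58 mm across, 163 mm high, beside the near side of the cupboard. Origin at the centre of its underside.
- storage_jar: Bystander, to be left alone: white ceramic jar with a wooden lid, 80 mm across, 130 mm high. Origin at the centre of its underside.
- white_box: Bystander, to be left alone: white lidded box 106 x 166 mm, 74 mm high, standing on the back half of the cupboard's top; its front stands at least 110 mm behind the door's face, its lid knob 374 mm above the worktop. Origin at the centre of its underside.
- spatula: Bystander, to be left alone: spatula with a wooden handle and a steel blade, 280 mm long, lying along its own x. Origin at its middle.

How it is judged (in metres and radians):
On the way, in this order (a step that is already met when the one before it is completed fails the run):
1. the door is pressed in until the catch lets go (door angle below -0.014 rad) (value of joint cupboard_door below -0.014 rad), for 0.02 s.
2. the spring has pushed the door ajar (above 0.2 rad) and the fingers are off it (value of joint cupboard_door above 0.2 rad and contact force between the fingers and cupboard_door below 0.3 N), for 0.2 s.
At the end, for the whole second after the job is handed in: The door stands open by 1.40 rad (80 degrees) or more and is at rest, and every bystander stands within 20 mm of its starting place (value of joint cupboard_door above 1.4 rad and velocity of joint cupboard_door between -0.05 and 0.05 rad/s and distance of each of kettle, mug, tea_tin, pepper_mill, storage_jar, white_box, spatula from where it was at the start of the episode below 0.02 m); the robot touches nothing.
It fails at once if a bystander is moved or lifted by more than 20 mm (distance of any of kettle, mug, tea_tin, pepper_mill, storage_jar, white_box, spatula from where it was at the start of the episode above 0.02 m).
It fails at once if the glass pane is pressed (more than 2 N) (contact force between the fingers and cupboard_door_c10 above 2 N).
It fails at once if the door is gripped: more than 2 N on the front and on the back of its free stile or top rail at once ((contact force between the fingers and cupboard_door_c3 above 2 N or contact force between the fingers and cupboard_door_c11 above 2 N) and (contact force between the fingers and cupboard_door_c4 above 2 N or contact force between the fingers and cupboard_door_c0 above 2 N)).
It fails at once if the door is pressed with more than 45 N (contact force between the fingers and cupboard_door above 45 N).
It fails at once if the door is flung (faster than 2.5 rad/s) (velocity of joint cupboard_door above 2.5 rad/s).
It also fails if it takes over 54 s, if anything falls off the work surface, if the arm or the gripper's body presses on something with over 40 N, if the wrist force passes 120 N, or if a joint passes its speed limit or range.

### The arm

A 6-joint arm with a two-finger parallel gripper is mounted at the origin on the work surface. World frame = base frame: x ahead of the robot, y to its left, z up, the work surface at z = 0. Lengths are in mm, angles in rad, forces in N, time in s.
With the tool pointing down it reaches from about 275 to 825 mm from the base axis. Payload 4.9 kg.
Tool frame: the origin (TCP) lies midway between the tips of the shut fingers; the grasp point (between the pads) lies 19 mm behind it (bot.grip_depth is the distance from the TCP to the grasp point, in mm); z points along the fingers, y is the direction in which the jaws open and shut (so a half turn about z gives the same grasp; the last joint's range is limited). The gripper opens to 85 mm and grips with 20 to 120 N. Pads are 22 mm wide; open, the fingers measure 114 mm over their backs; the gripper's body (76 mm by 85 mm) begins 54 mm behind the grasp point. The pads swing forward as they close: fully open they stand 13 mm farther back than shut.
Start: joints at [1.137, 0.326, -0.193, 1.052, 0, 1.437], TCP at [162.425, 525.487, 231.281] pointing down, gripper open.
Joint ranges: [-2.65, 2.65], [-0.97, 1.79], [-1.3, 1.35], [-1.93, 2.1], [-1.47, 1.37], [-3.14, 3.14]. Speed limits (rad/s): [2.57, 2.57, 3.14, 3.14, 3.14, 3.14].

### API

Orientations are given as a rotation vector (axis times angle).
In Python, from station import bot gives the robot as it stands. The module is installed in compiled form; this text tells all that it offers.
- The arm moves only by the tool arm_command, never from a script. Its argument "rows" is a list of rows, each an object with "jaw": the closure, from 0 (fully open) to 1 (shut); "xyz": the shift along the tool's x, y, z in units of 800 mm (1.0 is 800 mm), a list of three; "delta_rot": the turn, a rotation vector about the tool's x, y, z in units of 360 degrees (1.0 is 360 degrees), a list of three. A call has exactly 5 rows; each row is the pose to reach, as a shift and turn from the pose commanded when the call began, along the tool's axes at that moment, turning the shorter way round; what a row does not reach only later rows make up. A row lasts 1/8 s, in which the tool goes at most 62.5 mm and 10.7 degrees, less where a joint would pass 70% of its speed; a pose out of reach is approached as far as the arm can. A call with a number of a shift or a turn outside -1 to 1 is refused whole. A call with a gripper value outside its range is refused whole. The fingers move at their own pace and stop on an object; "grip_force" is the grip in N (left out, the last holds). Time passes only in rows, so rows that repeat a pose let the fingers close, or fill a call up. It gives the time, the measured TCP pose, the force and the opening at its end, in the units of the state.
- bot.get_state(): the state, without advancing time (a new reading comes with each control period).
- bot.get_image(name): name is "scene" or "side" or "wrist"; returns the picture (420x560x3 uint8, red, green, blue); there is no depth.
- bot.camera_model(name): a dict with "camera_matrix" (3x3 intrinsics, pixels), "extrinsics" (4x4, takes a point from camera to world coordinates). Camera axes: x right, y up, looking along -z (the intrinsics and any distortion apply to the point x, -y, -z); pixel columns grow to the right and rows downward; lengths in mm; the calibration is good to about 2 mm. A picture is of the moment at which its call begins: read the wrist's pose just before it. camera_model takes no time and is no camera call; for the wrist camera it gives the pose at the moment of the call.
- bot.job_done(): hands the job in, once; it reports no verdict.
The state is a dict: "t": time; "joint_positions": joint angles; "joint_velocities": joint speeds; "tau": joint torques, N m; "tool_pos": TCP position; "eef_rot": TCP orientation; "force": force on the tool from outside, world axes, zero at the start; "wrist_torque": the same for the moment, N m; "opening": opening from 0.0 (shut) to 1.0 (fully open).
Only numpy, scipy, OpenCV 4.12 (cv2) and the standard library are available. Lean on these libraries where they do the work, as an engineer would, in place of code of your own. Each camera call takes 0.05 s, during which the arm holds its last target.

## Working session

There is one attempt and no reset: what is moved stays moved. The work goes in short steps, Python scripts to look and compute and a tool call to move; the robot and the scene stay as the last step left them, time stands still between calls to the robot, and variables do not carry over. Pictures are saved under pics/ and viewed, and the job is handed in when it is done.

Besides the shell and the picture viewer there is one more tool, called as name(argument=value, ...), one argument or row to a line, values as JSON. arm_command: Moves the arm, as the interface text tells. Its arguments: {"type":"object","properties":{"rows":{"type":"array"},"grip_force":{"type":"number"}},"required":["rows"]}

```bash
mkdir -p pics; ls
python3 - <<'E'
from station import bot
import cv2,numpy as np
s=bot.get_state();print(s)
for n in ["scene","side","wrist"]:
    m=bot.camera_model(n);print(n,np.round(m["camera_matrix"],1).tolist(),np.round(m["extrinsics"],3).tolist(),[k for k in m])
    im=bot.get_image(n);cv2.imwrite(f"pics/{n}0.png",im[:,:,::-1])
E
```

```text
pics
{'t': 0.0, 'joint_positions': array([ 1.13678394e+00,  3.26939789e-01, -1.93569833e-01,  1.05202170e+00,
       -3.53989331e-07,  1.43658258e+00]), 'joint_velocities': array([ 0.00107927,  0.00043057,  0.00036349, -0.00021054, -0.00114108,
        0.00096901]), 'tau': array([ 1.56871984e-04, -4.43400192e+01,  2.62441796e+01,  1.54981337e-02,
       -2.90960415e-04,  2.64466875e-07]), 'tool_pos': array([162.17947031, 524.9355058 , 230.50941109]), 'eef_rot': array([-4.69088248e-01, -3.10588159e+00,  2.61582403e-03]), 'force': array([-0.19609162, -0.40997604, -0.69225057]), 'wrist_torque': array([ 0.03545722, -0.06503716,  0.01768058]), 'opening': 1.000543774766332}
scene [[427.2, 0.0, 277.1], [0.0, 427.2, 213.0], [0.0, 0.0, 1.0]] [[-0.702, -0.674, 0.232, 807.203], [0.712, -0.666, 0.22, 396.006], [0.006, 0.319, 0.948, 1530.677], [0.0, 0.0, 0.0, 1.0]] ['camera_matrix', 'extrinsics']
side [[438.3, 0.0, 285.6], [0.0, 438.3, 207.2], [0.0, 0.0, 1.0]] [[-0.998, 0.062, -0.019, 454.19], [-0.065, -0.95, 0.305, 533.151], [0.001, 0.306, 0.952, 1573.144], [0.0, 0.0, 0.0, 1.0]] ['camera_matrix', 'extrinsics']
wrist [[295.4, 0.0, 278.8], [0.0, 295.4, 208.2], [0.0, 0.0, 1.0]] [[0.295, -0.916, -0.271, 93.55], [0.956, 0.282, 0.085, 546.531], [-0.001, -0.284, 0.959, 371.542], [0.0, 0.0, 0.0, 1.0]] ['camera_matrix', 'extrinsics']
```

View pics/scene0.png

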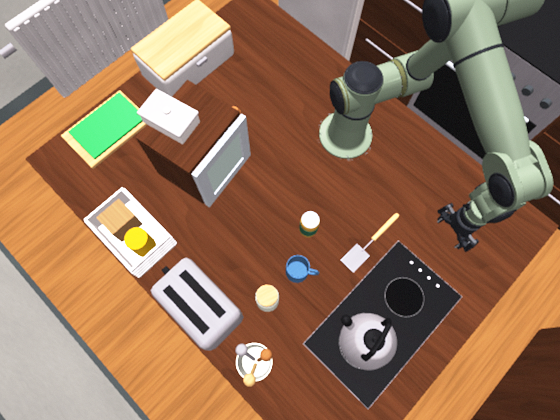

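View pics/side0.png

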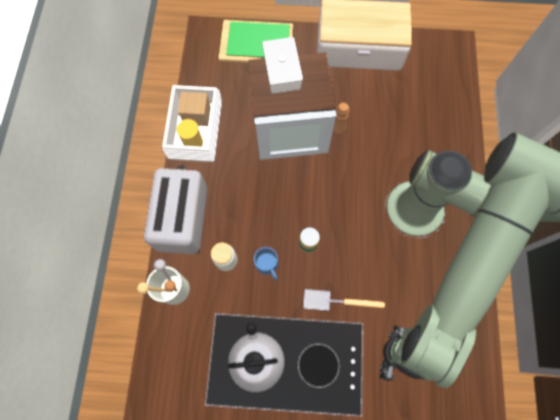

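View pics/wrist0.png

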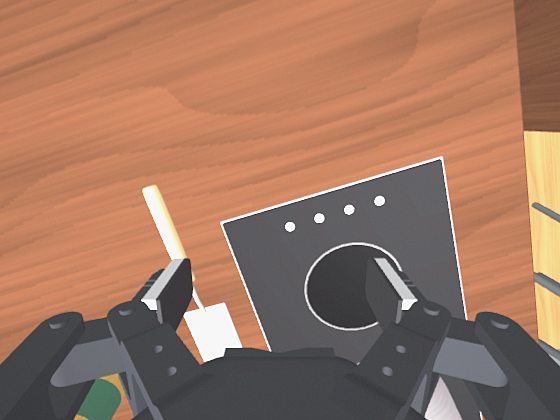

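Run:
```python
import cv2
a=cv2.imread('pics/scene0.png')[80:220,120:270];b=cv2.imread('pics/side0.png')[30:170,230:370]
cv2.imwrite('pics/ca.png',cv2.resize(a,None,fx=4,fy=4,interpolation=cv2.INTER_CUBIC))
cv2.imwrite('pics/cb.png',cv2.resize(b,None,fx=4,fy=4,interpolation=cv2.INTER_CUBIC))
```

```text
(no output)
```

View pics/ca.png

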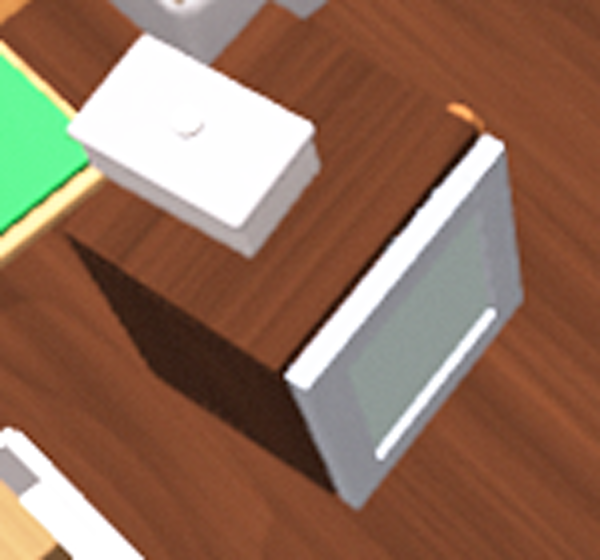

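View pics/cb.png

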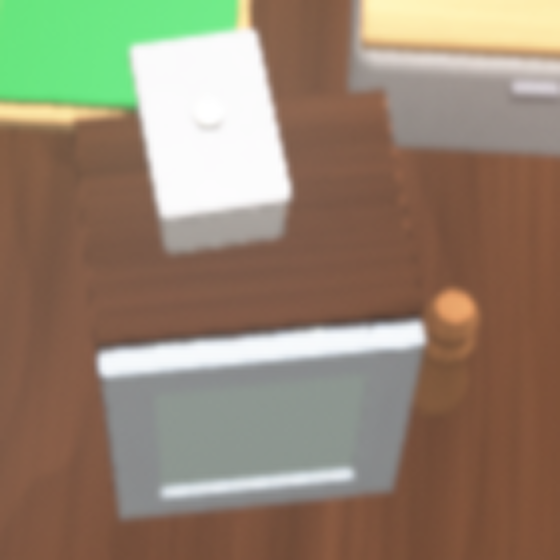

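```bash
cat > h.py <<'E'
import numpy as np
from station import bot
def ray(n,u,v,m=None):
    m=m or bot.camera_model(n);K=m["camera_matrix"];E=m["extrinsics"]
    d=np.linalg.solve(K,[u,v,1]);d=np.array([d[0],-d[1],-d[2]])
    return E[:3,3],E[:3,:3]@d
def onz(n,u,v,z,m=None):
    o,d=ray(n,u,v,m);return o+d*(z-o[2])/d[2]
def tri(*obs):
    A=np.zeros((3,3));b=np.zeros(3)
    for o,d in obs:
        d=d/np.linalg.norm(d);P=np.eye(3)-np.outer(d,d);A+=P;b+=P@o
    p=np.linalg.solve(A,b)
    r=[np.linalg.norm(np.cross(p-o,d/np.linalg.norm(d))) for o,d in obs]
    return p,r
def proj(n,p,m=None):
    m=m or bot.camera_model(n);E=m["extrinsics"];q=E[:3,:3].T@(np.array(p)-E[:3,3])
    w=m["camera_matrix"]@np.array([q[0],-q[1],-q[2]]);return w[:2]/w[2]
E
cat > m.py <<'E'
from h import *
f=lambda X,Y,o:((X+.5)/4-.5+o[0],(Y+.5)/4-.5+o[1])
S=(120,80);D=(230,30)
for nm,a,b,z in [("free outer top",(503,149),(425,345),298),("hinge outer top",(305,388),(101,376),298),("free inner top",(487,137),(422,322),298),("hinge inner top",(287,376),(99,352),298),("free bot",(522,297),(393,491),14),("hinge bot",(357,508),(122,518),14)]:
    a=f(*a,S);b=f(*b,D)
    p,r=tri(ray("scene",*a),ray("side",*b))
    print(nm,p.round(1),np.round(r,1),onz("scene",*a,z).round(1),onz("side",*b,z).round(1))
E
python3 m.py
```

```text
free outer top [ 334.3 -208.5  280.9] [1.3 1.3] [ 341.4 -198.8  298. ] [ 335.4 -200.1  298. ]
hinge outer top [ 598.3 -157.5  292.8] [0.1 0.1] [ 599.1 -155.3  298. ] [ 597.7 -154.5  298. ]
free inner top [ 338.7 -222.9  290.3] [2.6 2.6] [ 342.8 -216.3  298. ] [ 338.5 -221.3  298. ]
hinge inner top [ 601.6 -174.6  298. ] [1.6 1.6] [ 602.2 -172.9  298. ] [ 601.3 -176.3  298. ]
free bot [ 334.6 -205.3    7.4] [0.7 0.7] [ 336.4 -203.4   14. ] [ 335.3 -201.4   14. ]
hinge bot [ 597.3 -160.7    2.3] [0.2 0.2] [ 598.9 -156.3   14. ] [ 596.2 -155.7   14. ]
```

```bash
cat > plan.py <<'E'
import sys
from h import *
from scipy.spatial.transform import Rotation as R
def plan(p,yaw,tip=0):
    s=bot.get_state();R0=R.from_rotvec(s["eef_rot"]).as_matrix()
    Rt=np.c_[[np.cos(yaw),np.sin(yaw),0],[np.sin(yaw),-np.cos(yaw),0],[0,0,-1]]
    d=R0.T@(np.array(p)-s["tool_pos"])/800
    w=R.from_matrix(R0.T@Rt).as_rotvec()/(2*np.pi)
    print(p,"xyz",d.round(4).tolist(),"rot",w.round(4).tolist())
if __name__=="__main__":
    s=bot.get_state();print(s["t"],s["tool_pos"].round(1),s["force"].round(2),s["opening"].round(2),s["joint_positions"].round(2))
    n=np.array([-.172,.985]);u=np.array([-.985,-.172])
    for a in sys.argv[1:]:
        v=[float(q) for q in a.split(",")];plan(v[:3],v[3])
    for nm,uv in [("kettle",(255,365)),("mug",(265,260)),("tin",(310,238)),("jar",(223,257))]:
        if len(sys.argv)==2 and 0: print(nm,onz("side",*uv,80).round())
E
python3 plan.py 170,500,340,2.842 400,250,340,2.3 350,-125,330,1.744; python3 -c "
from h import *
for nm,uv in [('kettle',(255,365)),('mug',(265,260)),('tin',(310,238)),('jar',(223,257)),('mill',(343,115))]: print(nm,onz('side',*uv,80).round())"
```

```text
kettle [547. 591.  80.]
mug [542. 249.  80.]
tin [391. 162.  80.]
jar [688. 248.  80.]
mill [ 288. -331.   80.]Traceback (most recent call last):
  File "plan.py", line 11, in <module>
    s=bot.get_state();print(s["t"],s["tool_pos"].round(1),s["force"].round(2),s["opening"].round(2),s["joint_positions"].round(2))
                                                                              ^^^^^^^^^^^^^^^^^^
AttributeError: 'float' object has no attribute 'round'
```

```bash
sed -i 's/s\["opening"\].round(2)/round(s["opening"],2)/' plan.py; python3 plan.py 170,500,340,2.842 400,250,340,2.3 350,-125,330,1.744
```

```text
0.15 [162.2 525.1 230.7] [-1.12 -0.39 -0.17] 1.0 [ 1.14  0.33 -0.19  1.05  0.    1.44]
[170.0, 500.0, 340.0] xyz [-0.0185, -0.0273, -0.1366] rot [-0.0002, -0.0, -0.0]
[400.0, 250.0, 340.0] xyz [-0.3855, -0.2409, -0.1364] rot [-0.0002, 0.0, 0.0862]
[350.0, -125.0, 330.0] xyz [-0.4642, -0.7072, -0.1233] rot [-0.0002, 0.0001, 0.1747]
```

arm_command(
  rows=[
    {"jaw": 1,"xyz": [0,0,-0.07],"delta_rot": [0,0,0]},
    {"jaw": 1,"xyz": [-0.02,-0.03,-0.135],"delta_rot": [0,0,0]},
    {"jaw": 1,"xyz": [-0.08,-0.06,-0.135],"delta_rot": [0,0,0.02]},
    {"jaw": 1,"xyz": [-0.14,-0.1,-0.135],"delta_rot": [0,0,0.04]},
    {"jaw": 1,"xyz": [-0.2,-0.13,-0.135],"delta_rot": [0,0,0.06]},
  ],
  grip_force=30,
)

```text
t: 0.78
tool_pos: [285.2, 377.3, 339.4]
eef_rot: [1.048, 2.961, 0.0]
force: [0.9, 0.6, -0.2]
opening: 0.001
```

```bash
python3 plan.py  400,250,340,2.3 350,-125,330,1.744
```

```text
0.775 [285.2 377.3 339.4] [ 0.88  0.63 -0.25] 0.0 [ 0.77  0.13 -0.17  1.27 -0.    1.45]
[400.0, 250.0, 340.0] xyz [-0.2117, -0.0334, -0.0008] rot [0.0, 0.0, 0.0257]
[350.0, -125.0, 330.0] xyz [-0.458, -0.4371, 0.0117] rot [0.0, 0.0, 0.1142]
```

arm_command(
  rows=[
    {"jaw": 1,"xyz": [-0.06,-0.03,0],"delta_rot": [0,0,0.025]},
    {"jaw": 1,"xyz": [-0.12,-0.06,0],"delta_rot": [0,0,0.05]},
    {"jaw": 1,"xyz": [-0.18,-0.1,0],"delta_rot": [0,0,0.07]},
    {"jaw": 1,"xyz": [-0.23,-0.15,0],"delta_rot": [0,0,0.09]},
    {"jaw": 1,"xyz": [-0.28,-0.2,0],"delta_rot": [0,0,0.114]},
  ],
)

```text
t: 1.4
tool_pos: [358.9, 112.1, 339.2]
eef_rot: [2.021, 2.405, 0.0]
force: [0.1, 0.3, -0.1]
opening: 0.004
```

```bash
python3 plan.py  350,-125,330,1.744
```

```text
1.4 [358.9 112.1 339.2] [ 0.13  0.25 -0.05] 0.0 [ 0.11 -0.06 -0.37  1.26 -0.    1.5 ]
[350.0, -125.0, 330.0] xyz [-0.29, -0.062, 0.0115] rot [0.0, 0.0, -0.0]
```

arm_command(
  rows=[
    {"jaw": 1,"xyz": [-0.07,-0.015,0],"delta_rot": [0,0,0]},
    {"jaw": 1,"xyz": [-0.14,-0.03,0],"delta_rot": [0,0,0]},
    {"jaw": 1,"xyz": [-0.21,-0.045,0],"delta_rot": [0,0,0]},
    {"jaw": 1,"xyz": [-0.26,-0.056,0],"delta_rot": [0,0,0]},
    {"jaw": 1,"xyz": [-0.28,-0.06,0.01],"delta_rot": [0,0,0]},
  ],
)

```text
t: 2.02
tool_pos: [351.3, -117.4, 331.4]
eef_rot: [2.019, 2.405, -0.0]
force: [0.5, 0.5, 0.1]
opening: -0.004
```

```bash
python3 plan.py  345,-138,262,1.744;  python3 - <<'E'
from h import *
import cv2
print(np.round(bot.camera_model("wrist")["extrinsics"],3).tolist())
for n in ["scene","wrist"]: cv2.imwrite(f"pics/{n}1.png",bot.get_image(n)[:,:,::-1])
E
```

```text
2.025 [ 351.3 -117.4  331.4] [0.54 0.47 0.14] -0.0 [-0.52 -0.07 -0.4   1.24 -0.    0.87]
[345.0, -138.0, 262.0] xyz [-0.024, -0.0122, 0.0868] rot [0.0001, 0.0001, 0.0001]
[[0.985, -0.166, -0.05, 338.992], [0.174, 0.944, 0.28, -46.036], [0.001, -0.285, 0.959, 472.288], [0.0, 0.0, 0.0, 1.0]]
```

View pics/wrist1.png

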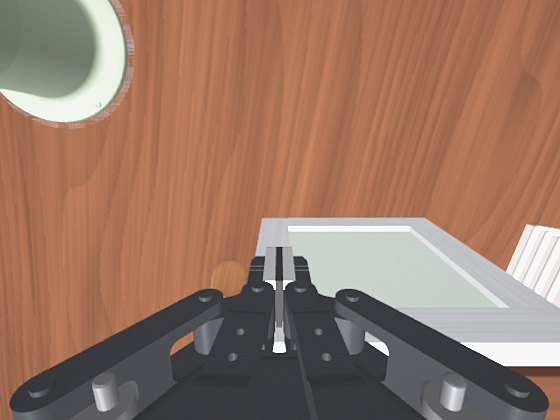

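View pics/scene1.png

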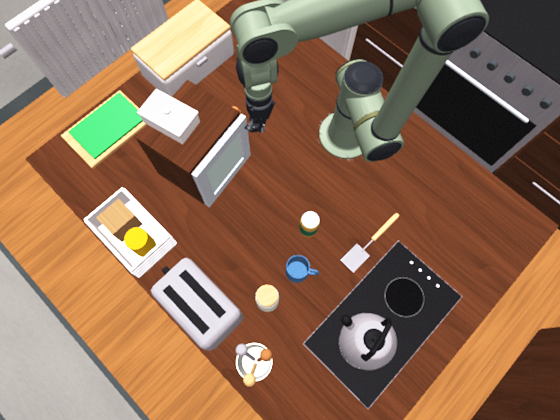

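Run:
```python
from h import *
for uv in [(263,218),(425,218)]: print(onz("wrist",*uv,14).round(1))
m=bot.camera_model("wrist")
print(proj("wrist",[337,-201,298]),proj("wrist",[337,-201,14]),proj("wrist",[598,-155.5,14]))
```

```text
[ 339.5 -199.3   14. ]
[ 599.5 -153.3   14. ]
[238.32334597 345.76736533] [261.32721315 218.7367496 ] [423.67145988 219.10295367]
```

```bash
python3 plan.py  350,-160,262,1.744 352,-168,262,1.744
```

```text
2.125 [ 350.8 -116.3  330.5] [-0.7  -0.72 -0.63] 0.0 [-0.52 -0.07 -0.4   1.24 -0.    0.88]
[350.0, -160.0, 262.0] xyz [-0.0537, -0.0103, 0.0856] rot [-0.0002, -0.0001, 0.0002]
[352.0, -168.0, 262.0] xyz [-0.064, -0.0096, 0.0856] rot [-0.0002, -0.0001, 0.0002]
```

arm_command(
  rows=[
    {"jaw": 1,"xyz": [-0.01,0,0.05],"delta_rot": [0,0,0]},
    {"jaw": 1,"xyz": [-0.02,-0.005,0.085],"delta_rot": [0,0,0]},
    {"jaw": 1,"xyz": [-0.04,-0.0095,0.085],"delta_rot": [0,0,0]},
    {"jaw": 1,"xyz": [-0.064,-0.0095,0.085],"delta_rot": [0,0,0]},
    {"jaw": 1,"xyz": [-0.064,-0.0095,0.085],"delta_rot": [0,0,0]},
  ],
)

```text
t: 2.75
tool_pos: [353.8, -167.7, 263.7]
eef_rot: [2.016, 2.408, 0.0]
force: [-0.0, 0.3, 0.1]
opening: -0.002
```

```bash
python3 plan.py  352,-168,262,1.744;  python3 - <<'E'
from h import *
import cv2
for n in ["wrist"]: cv2.imwrite(f"pics/{n}2.png",bot.get_image(n)[:,:,::-1])
E
```

```text
2.75 [ 353.8 -167.7  263.7] [-0.02  0.26  0.14] -0.0 [-0.63  0.   -0.5   1.06  0.    0.76]
[352.0, -168.0, 262.0] xyz [-0.0, -0.0023, 0.0021] rot [0.0001, 0.0001, 0.0006]
```

View pics/wrist2.png

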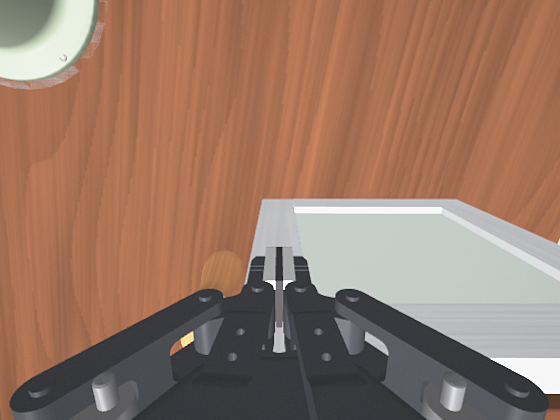

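arm_command(
  rows=[
    {"jaw": 1,"xyz": [-0.005,-0.003,0.001],"delta_rot": [0,0,0]},
    {"jaw": 1,"xyz": [-0.01,-0.003,0.001],"delta_rot": [0,0,0]},
    {"jaw": 1,"xyz": [-0.015,-0.003,0.001],"delta_rot": [0,0,0]},
    {"jaw": 1,"xyz": [-0.02,-0.003,0.001],"delta_rot": [0,0,0]},
    {"jaw": 1,"xyz": [-0.02,-0.003,0.001],"delta_rot": [0,0,0]},
  ],
)

```text
t: 3.42
tool_pos: [353.5, -183.3, 262.5]
eef_rot: [-2.016, -2.409, -0.0]
force: [0.2, -0.8, -0.3]
opening: -0.003
```

arm_command(
  rows=[
    {"jaw": 1,"xyz": [-0.002,0,0],"delta_rot": [0,0,0]},
    {"jaw": 1,"xyz": [-0.004,0,0],"delta_rot": [0,0,0]},
    {"jaw": 1,"xyz": [-0.006,0,0],"delta_rot": [0,0,0]},
    {"jaw": 1,"xyz": [-0.006,0,0],"delta_rot": [0,0,0]},
    {"jaw": 1,"xyz": [-0.006,0,0],"delta_rot": [0,0,0]},
  ],
)

```text
t: 4.05
tool_pos: [354.1, -187.2, 262.5]
eef_rot: [-2.015, -2.41, -0.001]
force: [0.2, 2.8, 2.0]
opening: -0.001
```

arm_command(
  rows=[
    {"jaw": 1,"xyz": [-0.002,0,0],"delta_rot": [0,0,0]},
    {"jaw": 1,"xyz": [-0.004,0,0],"delta_rot": [0,0,0]},
    {"jaw": 1,"xyz": [-0.006,0,0],"delta_rot": [0,0,0]},
    {"jaw": 1,"xyz": [-0.007,0,0],"delta_rot": [0,0,0]},
    {"jaw": 1,"xyz": [-0.007,0,0],"delta_rot": [0,0,0]},
  ],
)

```text
t: 4.68
tool_pos: [354.9, -193.4, 262.3]
eef_rot: [-2.016, -2.409, 0.001]
force: [-3.4, 2.6, 2.2]
opening: -0.0
```

arm_command(
  rows=[
    {"jaw": 1,"xyz": [0.03,0,0],"delta_rot": [0,0,0]},
    {"jaw": 1,"xyz": [0.09,0,0],"delta_rot": [0,0,0]},
    {"jaw": 1,"xyz": [0.15,0,0],"delta_rot": [0,0,0]},
    {"jaw": 1,"xyz": [0.18,0,0],"delta_rot": [0,0,0]},
    {"jaw": 1,"xyz": [0.18,0,0],"delta_rot": [0,0,0]},
  ],
)

```text
t: 5.3
tool_pos: [330.4, -51.2, 262.8]
eef_rot: [2.01, 2.411, 0.0]
force: [0.4, 0.2, -0.3]
opening: 0.004
```

arm_command(
  rows=[
    {"jaw": 1,"xyz": [0,0,0],"delta_rot": [0,0,0]},
    {"jaw": 1,"xyz": [0,0,0],"delta_rot": [0,0,0]},
    {"jaw": 1,"xyz": [0,0,0],"delta_rot": [0,0,0]},
    {"jaw": 1,"xyz": [0,0,0],"delta_rot": [0,0,0]},
    {"jaw": 1,"xyz": [0,0,0],"delta_rot": [0,0,0]},
  ],
)

```text
t: 5.92
tool_pos: [329.8, -51.7, 262.4]
eef_rot: [-2.016, -2.409, 0.0]
force: [0.0, 0.6, -0.0]
opening: 0.001
```

```bash
python3 - <<'E'
from h import *
import cv2
for n in ["scene","side"]: cv2.imwrite(f"pics/{n}3.png",bot.get_image(n)[:,:,::-1])
a=cv2.imread('pics/scene3.png')[80:220,120:320];b=cv2.imread('pics/side3.png')[30:170,230:370]
cv2.imwrite('pics/c3.png',cv2.resize(cv2.hconcat([a,b]),None,fx=2.3,fy=2.3,interpolation=cv2.INTER_CUBIC))
E
python3 plan.py
```

```text
6.025 [329.7 -51.6 262.5] [ 0.86  0.49 -0.76] 0.0 [-0.38 -0.11 -0.61  1.07 -0.    1.02]
```

View pics/c3.png

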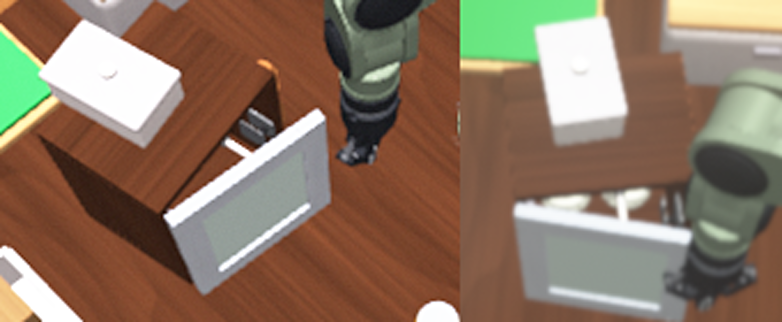

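Run:
```python
from h import *
import cv2
a=cv2.imread('pics/scene3.png')[110:220,180:290]
cv2.imwrite('pics/c4.png',cv2.resize(a,None,fx=5,fy=5,interpolation=cv2.INTER_CUBIC))
H=np.array([601.4,-175.2]);u=np.array([-.985,-.172]);n=np.array([-.172,.985])
for th in (.25,.3,.35):
    d=u*np.cos(th)+n*np.sin(th);o=-u*np.sin(th)+n*np.cos(th)
    print(th,(H+266*d).round(1),(H+266*d+20*o).round(1),proj("scene",[*(H+266*d+20*o),298]).round(1),proj("scene",[*(H+266*d),298]).round(1))
```

```text
0.25 [ 336.2 -154.7] [ 337.8 -134.8] [259.8 128.3] [255.9 124.2]
0.3 [ 337.6 -141.5] [ 340.1 -121.6] [262.2 131.3] [258.4 127. ]
0.35 [ 339.6 -128.3] [ 343.1 -108.7] [264.3 134.3] [260.8 129.9]
```

View pics/c4.png

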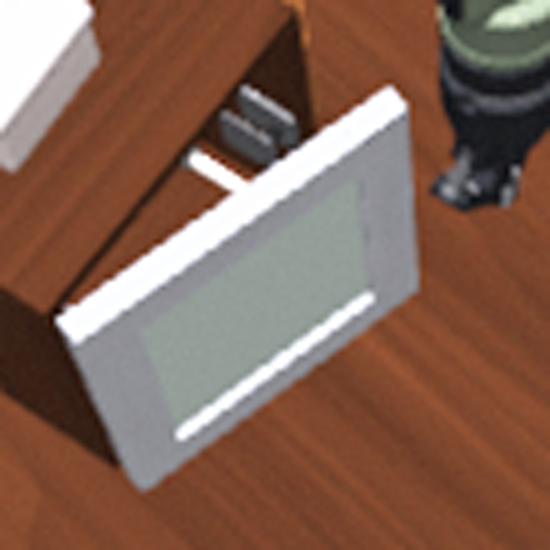

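```bash
python3 plan.py 287,-85,265,1.6 285,-130,265,1.5 287,-174,265,1.444 350,-171,265,1.444
```

```text
6.025 [329.7 -51.6 262.5] [ 0.86  0.49 -0.76] 0.0 [-0.38 -0.11 -0.61  1.07 -0.    1.02]
[287.0, -85.0, 265.0] xyz [-0.0317, -0.06, -0.0032] rot [-0.0, -0.0, 0.0236]
[285.0, -130.0, 265.0] xyz [-0.0866, -0.0724, -0.0032] rot [-0.0, -0.0, 0.0395]
[287.0, -174.0, 265.0] xyz [-0.1412, -0.0796, -0.0032] rot [-0.0, -0.0, 0.0484]
[350.0, -171.0, 265.0] xyz [-0.1514, -0.0014, -0.0032] rot [-0.0, -0.0, 0.0484]
```

arm_command(
  rows=[
    {"jaw": 1,"xyz": [-0.01,-0.06,-0.003],"delta_rot": [0,0,0.01]},
    {"jaw": 1,"xyz": [-0.04,-0.068,-0.003],"delta_rot": [0,0,0.024]},
    {"jaw": 1,"xyz": [-0.087,-0.073,-0.003],"delta_rot": [0,0,0.04]},
    {"jaw": 1,"xyz": [-0.141,-0.08,-0.003],"delta_rot": [0,0,0.048]},
    {"jaw": 1,"xyz": [-0.141,-0.08,-0.003],"delta_rot": [0,0,0.048]},
  ],
)

```text
t: 6.65
tool_pos: [287.0, -176.2, 265.0]
eef_rot: [2.358, 2.074, -0.0]
force: [0.0, 0.1, -0.4]
opening: -0.001
```

```bash
python3 plan.py 350,-171,265,1.444;python3 - <<'E'
from h import *
import cv2
for n in ["wrist"]: cv2.imwrite(f"pics/{n}4.png",bot.get_image(n)[:,:,::-1])
E
```

```text
6.65 [ 287.  -176.2  265. ] [ 0.03  0.11 -0.38] -0.0 [-0.77 -0.11 -0.6   1.08 -0.    0.93]
[350.0, -171.0, 265.0] xyz [0.0165, 0.0772, -0.0] rot [0.0001, 0.0001, -0.0002]
```

View pics/wrist4.png

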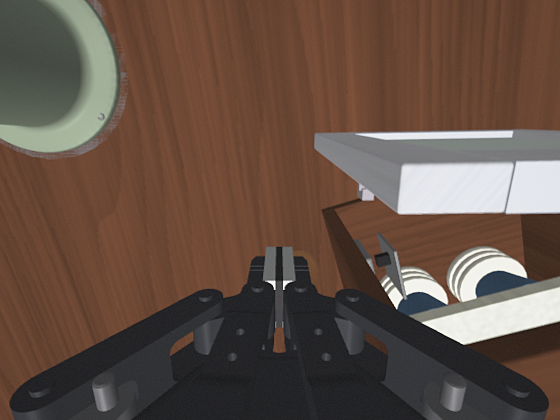

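Run:
```python
from h import *
print(proj("wrist",[337.6,-141.5,298]),proj("wrist",[340.1,-121.6,298]),proj("wrist",[350,-171,265]),proj("wrist",[350,-171,298]),proj("wrist",[340.5,-229,300]),proj("wrist",[450,-209.8,300]))
```

```text
[399.49773125 211.3119604 ] [405.87253111 158.37908979] [399.22982401 243.92321057] [430.8433636  276.23604533] [409.57789669 393.05660197] [668.3515335 333.0111579]
```

arm_command(
  rows=[
    {"jaw": 1,"xyz": [0.005,0.02,0],"delta_rot": [0,0,0]},
    {"jaw": 1,"xyz": [0.01,0.045,0],"delta_rot": [0,0,0]},
    {"jaw": 1,"xyz": [0.015,0.07,0],"delta_rot": [0,0,0]},
    {"jaw": 1,"xyz": [0.016,0.077,0],"delta_rot": [0,0,0]},
    {"jaw": 1,"xyz": [0.016,0.077,0],"delta_rot": [0,0,0]},
  ],
)

```text
t: 7.32
tool_pos: [349.1, -167.9, 264.8]
eef_rot: [-2.352, -2.081, 0.0]
force: [0.2, -0.4, 0.2]
opening: -0.001
```

```bash
cat > arc.py <<'E'
import sys
from plan import *
H=np.array([601.4,-175.2]);u=np.array([-.985,-.172]);n=np.array([-.172,.985])
def arc(th,r=250,off=12,z=265,cap=1.2):
    d=u*np.cos(th)+n*np.sin(th);o=-u*np.sin(th)+n*np.cos(th)
    plan([*(H+r*d-off*o).round(1),z],1.744-min(th,cap))
s=bot.get_state();print(s["t"],s["tool_pos"].round(1),s["force"].round(2),s["joint_positions"].round(2))
q=s["tool_pos"][:2]-H;print("r,ang of tcp",np.hypot(*q).round(1),np.arctan2(q@n,q@u).round(3))
for a in sys.argv[1:]: arc(float(a))
E
python3 arc.py .3 .35 .4 .45 .5 .55 .6 .7 .8
```

```text
7.325 [ 349.1 -167.9  264.8] [ 0.18 -0.44  0.18] [-0.64 -0.   -0.51  1.07 -0.    1.05]
r,ang of tcp 252.4 0.202
[np.float64(351.9), np.float64(-155.4), 265] xyz [0.016, 0.0016, -0.0003] rot [-0.0001, -0.0001, 0.0007]
[np.float64(353.2), np.float64(-143.0), 265] xyz [0.0316, 0.0013, -0.0003] rot [-0.0001, -0.0, 0.0087]
[np.float64(355.1), np.float64(-130.6), 265] xyz [0.0472, 0.0017, -0.0003] rot [-0.0001, -0.0, 0.0166]
[np.float64(357.7), np.float64(-118.4), 265] xyz [0.0628, 0.0031, -0.0003] rot [-0.0001, -0.0, 0.0246]
[np.float64(360.8), np.float64(-106.2), 265] xyz [0.0784, 0.0051, -0.0003] rot [-0.0001, -0.0, 0.0326]
[np.float64(364.6), np.float64(-94.3), 265] xyz [0.0937, 0.008, -0.0003] rot [-0.0001, -0.0, 0.0405]
[np.float64(368.9), np.float64(-82.6), 265] xyz [0.1089, 0.0116, -0.0003] rot [-0.0001, -0.0, 0.0485]
[np.float64(379.3), np.float64(-59.8), 265] xyz [0.1388, 0.021, -0.0003] rot [-0.0001, -0.0, 0.0644]
[np.float64(391.9), np.float64(-38.2), 265] xyz [0.1675, 0.0333, -0.0003] rot [-0.0001, -0.0, 0.0803]
```

arm_command(
  rows=[
    {"jaw": 1,"xyz": [0.008,0.001,0],"delta_rot": [0,0,0]},
    {"jaw": 1,"xyz": [0.016,0.0015,0],"delta_rot": [0,0,0.001]},
    {"jaw": 1,"xyz": [0.024,0.0015,0],"delta_rot": [0,0,0.005]},
    {"jaw": 1,"xyz": [0.0316,0.0015,0],"delta_rot": [0,0,0.009]},
    {"jaw": 1,"xyz": [0.039,0.0015,0],"delta_rot": [0,0,0.013]},
  ],
)

```text
t: 7.95
tool_pos: [354.1, -137.5, 264.9]
eef_rot: [2.439, 1.98, -0.001]
force: [0.4, -0.3, -0.1]
opening: 0.0
```

```bash
python3 arc.py  .4 .45 .5 .55 .6 .7 .8
```

```text
7.95 [ 354.1 -137.5  264.9] [ 0.37 -0.26 -0.05] [-0.57 -0.02 -0.52  1.07 -0.    1.21]
r,ang of tcp 250.2 0.324
[np.float64(355.1), np.float64(-130.6), 265] xyz [0.0088, -0.0005, -0.0001] rot [-0.0, 0.0001, 0.0032]
[np.float64(357.7), np.float64(-118.4), 265] xyz [0.0243, -0.0005, -0.0001] rot [-0.0, 0.0001, 0.0111]
[np.float64(360.8), np.float64(-106.2), 265] xyz [0.0401, 0.0002, -0.0001] rot [-0.0, 0.0001, 0.0191]
[np.float64(364.6), np.float64(-94.3), 265] xyz [0.0556, 0.0018, -0.0001] rot [-0.0, 0.0001, 0.0271]
[np.float64(368.9), np.float64(-82.6), 265] xyz [0.071, 0.004, -0.0001] rot [-0.0, 0.0001, 0.035]
[np.float64(379.3), np.float64(-59.8), 265] xyz [0.1016, 0.0109, -0.0001] rot [-0.0, 0.0001, 0.0509]
[np.float64(391.9), np.float64(-38.2), 265] xyz [0.1312, 0.0208, -0.0001] rot [-0.0, 0.0001, 0.0668]
```

arm_command(
  rows=[
    {"jaw": 1,"xyz": [0.009,-0.0005,0],"delta_rot": [0,0,0.003]},
    {"jaw": 1,"xyz": [0.024,-0.0005,0],"delta_rot": [0,0,0.011]},
    {"jaw": 1,"xyz": [0.04,0,0],"delta_rot": [0,0,0.019]},
    {"jaw": 1,"xyz": [0.0556,0.002,0],"delta_rot": [0,0,0.027]},
    {"jaw": 1,"xyz": [0.071,0.004,0],"delta_rot": [0,0,0.035]},
  ],
)

```text
t: 8.57
tool_pos: [369.1, -82.5, 265.0]
eef_rot: [2.642, 1.699, -0.0]
force: [-0.9, -0.3, -0.5]
opening: 0.003
```

```bash
python3 arc.py  .6 .65 .7 .75 .8 .85;python3 - <<'E'
from h import *
import cv2
a=np.hstack([bot.get_image("scene")[80:300,120:340],bot.get_image("wrist")[:220,200:560]])
cv2.imwrite(f"pics/5.png",a[:,:,::-1])
E
```

```text
8.575 [369.1 -82.5 265. ] [-0.95 -0.32 -0.49] [-0.42 -0.02 -0.52  1.07 -0.    1.58]
r,ang of tcp 250.1 0.553
[np.float64(368.9), np.float64(-82.6), 265] xyz [-0.0002, -0.0002, -0.0] rot [0.0, 0.0001, -0.0001]
[np.float64(373.8), np.float64(-71.1), 265] xyz [0.0154, -0.0006, -0.0] rot [0.0, 0.0001, 0.0078]
[np.float64(379.3), np.float64(-59.8), 265] xyz [0.0311, -0.0002, -0.0] rot [0.0, 0.0001, 0.0158]
[np.float64(385.4), np.float64(-48.9), 265] xyz [0.0467, 0.0011, -0.0] rot [0.0, 0.0001, 0.0237]
[np.float64(391.9), np.float64(-38.2), 265] xyz [0.0622, 0.0029, -0.0] rot [0.0, 0.0001, 0.0317]
[np.float64(399.1), np.float64(-27.9), 265] xyz [0.0776, 0.0058, -0.0] rot [0.0001, 0.0001, 0.0397]
```

View pics/5.png

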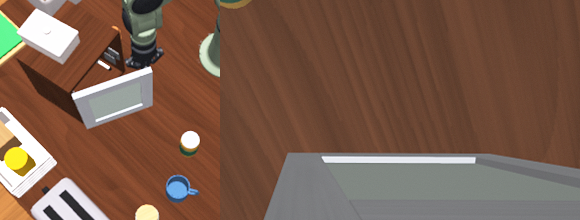

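arm_command(
  rows=[
    {"jaw": 1,"xyz": [0.0155,-0.0005,0],"delta_rot": [0,0,0.008]},
    {"jaw": 1,"xyz": [0.031,0,0],"delta_rot": [0,0,0.016]},
    {"jaw": 1,"xyz": [0.0467,0.001,0],"delta_rot": [0,0,0.024]},
    {"jaw": 1,"xyz": [0.062,0.003,0],"delta_rot": [0,0,0.032]},
    {"jaw": 1,"xyz": [0.0775,0.006,0],"delta_rot": [0,0,0.04]},
  ],
)

```text
t: 9.3
tool_pos: [398.8, -28.5, 264.9]
eef_rot: [2.834, 1.356, -0.001]
force: [-0.3, -1.2, 0.0]
opening: 0.002
```

```bash
python3 arc.py  .9 .95 1 1.05 1.1
```

```text
9.3 [398.8 -28.5 264.9] [-0.35 -1.22  0.02] [-0.26  0.02 -0.48  1.07 -0.    1.99]
r,ang of tcp 250.1 0.8
[np.float64(406.7), np.float64(-18.0), 265] xyz [0.0163, -0.0006, -0.0002] rot [-0.0, 0.0001, 0.0078]
[np.float64(414.8), np.float64(-8.5), 265] xyz [0.0319, -0.0001, -0.0002] rot [-0.0, 0.0001, 0.0157]
[np.float64(423.3), np.float64(0.7), 265] xyz [0.0476, 0.0009, -0.0002] rot [-0.0, 0.0001, 0.0237]
[np.float64(432.3), np.float64(9.3), 265] xyz [0.063, 0.003, -0.0002] rot [-0.0, 0.0001, 0.0316]
[np.float64(441.8), np.float64(17.6), 265] xyz [0.0785, 0.0057, -0.0002] rot [-0.0, 0.0001, 0.0396]
```

arm_command(
  rows=[
    {"jaw": 1,"xyz": [0.0155,-0.0005,0],"delta_rot": [0,0,0.008]},
    {"jaw": 1,"xyz": [0.0315,0,0],"delta_rot": [0,0,0.016]},
    {"jaw": 1,"xyz": [0.047,0.001,0],"delta_rot": [0,0,0.024]},
    {"jaw": 1,"xyz": [0.0625,0.003,0],"delta_rot": [0,0,0.032]},
    {"jaw": 1,"xyz": [0.078,0.006,0],"delta_rot": [0,0,0.04]},
  ],
)

```text
t: 9.93
tool_pos: [441.7, 17.1, 264.8]
eef_rot: [-2.981, -0.991, 0.001]
force: [-0.4, -0.7, 0.8]
opening: -0.004
```

```bash
python3 arc.py  1.15 1.2 1.25 1.3 1.35 1.4 1.45 1.5 1.55 1.6
```

```text
9.925 [441.7  17.1 264.8] [-0.38 -0.69  0.82] [-0.13  0.1  -0.39  1.08 -0.    2.37]
r,ang of tcp 250.0 1.051
[np.float64(451.6), np.float64(25.3), 265] xyz [0.016, -0.0008, -0.0003] rot [-0.0001, 0.0001, 0.0076]
[np.float64(461.8), np.float64(32.5), 265] xyz [0.0316, -0.0003, -0.0003] rot [-0.0001, 0.0001, 0.0155]
[np.float64(472.4), np.float64(39.2), 265] xyz [0.0472, 0.0009, -0.0003] rot [-0.0001, 0.0001, 0.0155]
[np.float64(483.3), np.float64(45.4), 265] xyz [0.0628, 0.0028, -0.0003] rot [-0.0001, 0.0001, 0.0155]
[np.float64(494.4), np.float64(51.1), 265] xyz [0.0782, 0.0054, -0.0003] rot [-0.0001, 0.0001, 0.0155]
[np.float64(505.9), np.float64(56.1), 265] xyz [0.0934, 0.009, -0.0003] rot [-0.0001, 0.0001, 0.0155]
[np.float64(517.6), np.float64(60.6), 265] xyz [0.1085, 0.0133, -0.0004] rot [-0.0001, 0.0001, 0.0155]
[np.float64(529.4), np.float64(64.5), 265] xyz [0.1233, 0.0182, -0.0004] rot [-0.0001, 0.0001, 0.0155]
[np.float64(541.5), np.float64(67.8), 265] xyz [0.1378, 0.0239, -0.0004] rot [-0.0001, 0.0001, 0.0155]
[np.float64(553.7), np.float64(70.5), 265] xyz [0.1521, 0.0303, -0.0004] rot [-0.0001, 0.0001, 0.0155]
```

arm_command(
  rows=[
    {"jaw": 1,"xyz": [0.016,-0.0005,0],"delta_rot": [0,0,0.008]},
    {"jaw": 1,"xyz": [0.0315,0,0],"delta_rot": [0,0,0.015]},
    {"jaw": 1,"xyz": [0.047,0.001,0],"delta_rot": [0,0,0.018]},
    {"jaw": 1,"xyz": [0.0625,0.003,0],"delta_rot": [0,0,0.021]},
    {"jaw": 1,"xyz": [0.078,0.0055,0],"delta_rot": [0,0,0.024]},
  ],
)

```text
t: 10.55
tool_pos: [495.1, 51.2, 264.8]
eef_rot: [3.047, 0.763, -0.0]
force: [-0.3, -0.6, 0.7]
opening: 0.005
```

```bash
sed -i 's/cap=1.2/cap=1.3/' arc.py; python3 arc.py 1.4 1.45 1.5 1.55 1.6;python3 - <<'E'
from h import *
import cv2
a=np.hstack([bot.get_image("scene")[80:300,120:340],bot.get_image("side")[50:270,200:420]])
cv2.imwrite(f"pics/6.png",a[:,:,::-1])
E
```

```text
10.55 [495.1  51.2 264.8] [-0.34 -0.58  0.7 ] [-0.05  0.21 -0.26  1.1  -0.    2.61]
r,ang of tcp 250.1 1.305
[np.float64(505.9), np.float64(56.1), 265] xyz [0.0148, 0.0009, -0.0002] rot [0.0, 0.0, 0.0075]
[np.float64(517.6), np.float64(60.6), 265] xyz [0.0303, 0.0029, -0.0002] rot [0.0, 0.0, 0.0075]
[np.float64(529.4), np.float64(64.5), 265] xyz [0.0456, 0.0055, -0.0002] rot [0.0, 0.0, 0.0075]
[np.float64(541.5), np.float64(67.8), 265] xyz [0.0609, 0.009, -0.0002] rot [0.0, 0.0, 0.0075]
[np.float64(553.7), np.float64(70.5), 265] xyz [0.0759, 0.0132, -0.0002] rot [0.0, 0.0, 0.0075]
```

View pics/6.png

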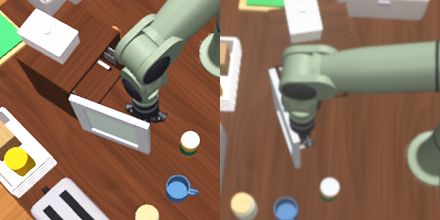

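arm_command(
  rows=[
    {"jaw": 1,"xyz": [0.015,0.001,0],"delta_rot": [0,0,0.005]},
    {"jaw": 1,"xyz": [0.03,0.003,0],"delta_rot": [0,0,0.0075]},
    {"jaw": 1,"xyz": [0.0455,0.0055,0],"delta_rot": [0,0,0.0075]},
    {"jaw": 1,"xyz": [0.061,0.009,0],"delta_rot": [0,0,0.0075]},
    {"jaw": 1,"xyz": [0.074,0.0125,0],"delta_rot": [0,0,0.0075]},
  ],
)

```text
t: 11.28
tool_pos: [552.4, 70.4, 264.8]
eef_rot: [-3.064, -0.693, -0.0]
force: [-0.2, -0.8, -0.8]
opening: 0.001
```

arm_command(
  rows=[
    {"jaw": 1,"xyz": [0.004,0.001,0],"delta_rot": [0,0,0]},
    {"jaw": 1,"xyz": [0.006,0.001,0],"delta_rot": [0,0,0]},
    {"jaw": 1,"xyz": [0.006,0.001,0],"delta_rot": [0,0,0]},
    {"jaw": 1,"xyz": [0.004,0.0005,0],"delta_rot": [0,0,0]},
    {"jaw": 1,"xyz": [0,0,0],"delta_rot": [0,0,0]},
  ],
)

```text
t: 11.9
tool_pos: [551.2, 70.1, 265.0]
eef_rot: [-3.064, -0.693, -0.0]
force: [-0.1, -1.3, 1.6]
opening: -0.001
```

```bash
python3 arc.py 1.6; python3 plan.py 470,50,265,.45
```

```text
11.9 [551.2  70.1 265. ] [-0.07 -1.26  1.58] [-0.01  0.32 -0.12  1.14  0.    2.69]
r,ang of tcp 250.4 1.542
[np.float64(553.7), np.float64(70.5), 265] xyz [0.003, 0.0009, -0.0] rot [0.0, -0.0, 0.0001]
11.9 [551.2  70.1 265. ] [-0.07 -1.26  1.58] -0.0 [-0.01  0.32 -0.12  1.14  0.    2.69]
[470.0, 50.0, 265.0] xyz [-0.1025, -0.021, -0.0] rot [0.0, -0.0, -0.0008]
```

arm_command(
  rows=[
    {"jaw": 1,"xyz": [-0.02,0,0],"delta_rot": [0,0,0]},
    {"jaw": 1,"xyz": [-0.06,0.02,0],"delta_rot": [0,0,0]},
    {"jaw": 1,"xyz": [-0.11,0.02,-0.03],"delta_rot": [0,0,0]},
    {"jaw": 1,"xyz": [-0.15,0.02,-0.07],"delta_rot": [0,0,0]},
    {"jaw": 1,"xyz": [-0.17,0.02,-0.1],"delta_rot": [0,0,0]},
  ],
)

```text
t: 12.52
tool_pos: [434.1, -3.3, 346.3]
eef_rot: [3.064, 0.691, 0.002]
force: [1.1, -0.8, 0.3]
opening: 0.0
```

```bash
python3 arc.py;python3 - <<'E'
from h import *
import cv2
s=bot.get_image("scene");d=bot.get_image("side")
cv2.imwrite("pics/s7.png",s[:,:,::-1]);cv2.imwrite("pics/d7.png",d[:,:,::-1])
H=np.array([601.4,-175.2]);u=np.array([-.985,-.172]);n=np.array([-.172,.985])
for th in (1.4,1.5,1.6,1.7):
    e=u*np.cos(th)+n*np.sin(th);o=-u*np.sin(th)+n*np.cos(th)
    for c in("scene","side"):print(th,c,proj(c,[*(H+266*e),298]).round(1),proj(c,[*(H+266*e+20*o),298]).round(1))
E
```

```text
12.525 [434.1  -3.3 346.3] [ 1.06 -0.76  0.35] [-0.18  0.05 -0.24  1.28 -0.    2.52]
r,ang of tcp 239.9 0.972
1.4 scene [267.7 206.7] [264.9 212.4]
1.4 side [276.2 191.5] [269.9 193.2]
1.5 scene [263.6 214. ] [260.1 219.4]
1.5 side [267.8 193.4] [261.4 194.4]
1.6 scene [258.6 221. ] [254.6 226.1]
1.6 side [259.2 194.4] [252.7 194.9]
1.7 scene [253.  227.5] [248.4 232.2]
1.7 side [250.6 194.6] [244.1 194.5]
```

View pics/s7.png

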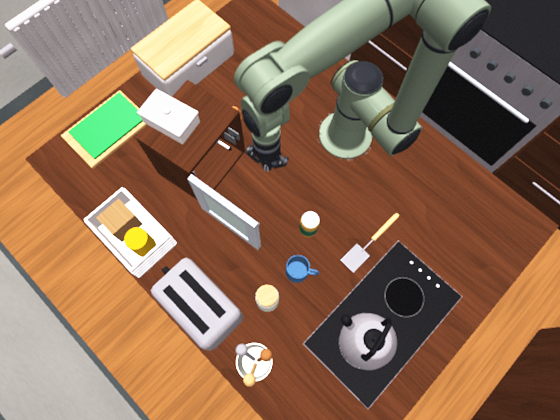

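View pics/d7.png

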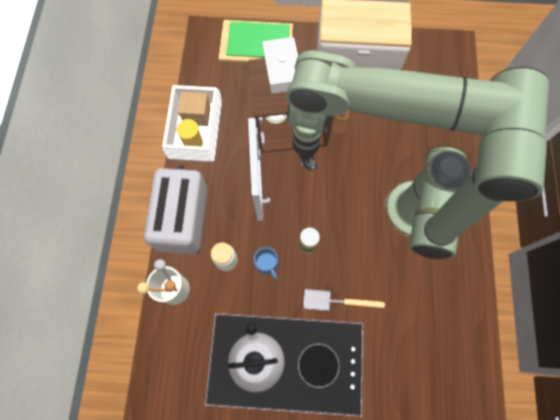

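Run:
```python
import cv2
a=cv2.imread('pics/s7.png')[170:260,180:280];b=cv2.imread('pics/d7.png')[140:230,220:290]
cv2.imwrite('pics/8.png',cv2.resize(cv2.hconcat([a,b]),None,fx=4.5,fy=4.5,interpolation=cv2.INTER_CUBIC))
```

```text
(no output)
```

View pics/8.png

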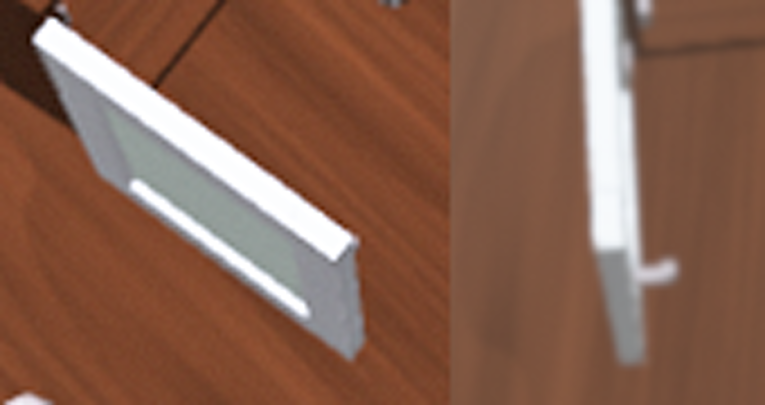

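```bash
python3 -c "
from station import bot
print(bot.get_state()['joint_velocities'].round(3));print(bot.job_done())"
```

```text
[ 0.018  0.05  -0.031 -0.064  0.01   0.012]
the job is handed in; nothing more can be done
None
```

The cupboard door is open to about 1.6 rad (just past square), measured from its top corner in both the scene and side views. The job is handed in, and it gave no verdict.

- **Pressing:** I pressed the free stile with the shut fingertips until the catch let go, at about 4–5 N on the wrist sensor. I then drew back about 140 mm, and the spring pushed the door to about 0.30 rad with the fingers clear of it.
- **Swinging:** I put the fingertips behind the free edge, well above the strike. I swung the door round slowly at about 0.4 rad/s, with wrist forces of about 2 N or less.
- **Last checks:** The fingers are about 120 mm clear of the door and the wrist force is near zero. No bystander looks moved in the pictures, but I compared them only by eye. I took no second picture to confirm the door was at rest, and the arm's joints still showed up to 0.06 rad/s at hand-in.
- **Disagreements:** The measured corner positions differed by about 2 to 6 mm between the views. Heights triangulated from the two views came out up to 17 mm below the stated ones, so I used the stated heights. The catch's release was not measured directly; it showed only when the door sprang ajar.

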